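# Lay the power pack down in its cradle and tip the keeper bar over it

## Task

The pump's grey power pack has been left standing on end in its cradle on the bench. By pushing only, never lifting it, tip it over away from the cradle's open end so that it lies on its back along the cradle, ribbed face up, and push it along fully home against the end stop. Then push the hinged keeper bar over until it lies down on the pack, leave it there, and do not disturb the other things on the bench.

Things in the scene. Friction and masses are not known exactly. Their poses are not given: they have to be found in the camera images.
- cradle: Aluminium cradle fixed to the bench, 225 x 120 mm. Origin at bench level under its middle; x runs from the open end (x=-110, nearest the robot) to the end stop, y left, z up; heights are above the bench. Floor 6 high. Rails along x: inner faces y=+-31, 6 thick, tops 20 high. Stop: inner face x=100, 10 thick, top 40 high. Keeper bar's hinge cheeks at x=60, y=45, tops 52 high.
- stop_face (a point): Point on the inner face of the cradle's end stop, mid-width, 24 mm above the bench (cradle frame: x = 100, y = 0 mm). Axes as the cradle's.
- pack_center (a point): Centre of the loose grey pack, 36 (x) x 56 (y) x 120 (z) mm, about 0.35 kg. z: foot to top end; x: ribbed face to plain back. It starts standing on its foot on the cradle floor, ribbed face to the open end, centre at cradle x=-85 to -62, 66 mm above the bench. Lying home on its back: x down, z along cradle x, centre 60 mm from the stop face, 24 mm above the bench, upper face at 42 mm.
- bar (a joint): Angle of the keeper bar about its hinge (rad). 0: upright; starts leaning outward, away from the pack, at -0.5 to -0.15; grows as it tips over the cradle (from +y to -y); about 1.56 when flat on the lying pack. The hinge is stiff (0.1 N m of friction): the bar stays where it is left, so it must be pushed all the way down.
- bar_hinge (a point): Point on the keeper bar's hinge axis, mid-width of the bar: cradle frame x=60, y=45 mm, 45.5 mm above the bench. The bar is a flat steel strip, 16 mm wide along the cradle's x, 8 mm thick, its end 80 mm from the hinge. Axes turn with the bar: x the hinge axis, z towards the free end, y to its outer side.
- bar_tip (a point): Middle of the free end of the keeper bar, 80 mm from the hinge. Axes as bar_hinge.
- coupling: Loose brass coupling, 34 mm diameter, 34 mm high, on the bench to the left of the cradle: leave alone. Origin at the centre of its underside.
- vial: Loose small jar, 36 mm diameter, 70 mm high, to the right of the cradle: leave alone. Origin at the centre of its underside.
- tape: Loose roll of paper tape lying flat, 84 mm diameter, 24 mm high, left of the cradle: leave alone. Origin at the centre of its underside.
- driver: Loose screwdriver lying on the bench to the right of the cradle: leave alone. Origin under its middle.
- meter: Loose small black meter box, 50 x 70 x 24 mm, right of the cradle's open end: leave alone. Origin at the centre of its underside.
- beaker: Loose white plastic beaker, 64 mm diameter, 75 mm high, beyond the cradle's stop on the left: leave alone. Origin at the centre of its underside.

How it is judged:
By the outcome, as a careful person would: the job done as asked, in the order asked, and still so for the second after the job is handed in, with the robot touching nothing.
It also fails if it takes over 51 s, if anything falls off the work surface, if the arm or the gripper's body presses on something with over 40 N, if the wrist force passes 120 N, or if a joint passes its speed limit or range.

## Robot

A 6-joint arm with a two-finger parallel gripper is mounted at the origin on the work surface. World frame = base frame: x ahead of the robot, y to its left, z up, the work surface at z = 0. Lengths are in m, angles in rad, forces in N, time in s.
With the tool pointing down it reaches from about 0.3 to 0.875 m from the base axis. Payload 6.4 kg.
Tool frame: the origin (TCP) lies at the very end of the fingers, on their centre line; the grasp point (between the pads) lies 19 mm behind it; x points along the fingers, y is the direction in which the jaws open and shut, and the axes are right-handed (so a half turn about x gives the same grasp; the last joint's range is limited). The gripper opens to 85 mm and grips with 20 to 120 N. Pads are 22 mm wide; open, the fingers measure 114 mm over their backs; the gripper's body (76 mm by 85 mm) begins 54 mm behind the grasp point. The pads swing forward as they close: fully open they stand 13 mm farther back than shut.
Start: joints at [1.077, 0.181, 1.607, -0, 1.354, -0.206], TCP at [0.163, 0.551, 0.231] pointing down, gripper open.
Joint ranges: [-2.99, 2.99], [-0.89, 2.07], [0.3, 2.58], [-1.14, 4.28], [0, 2.63], [-3.12, 3.12]. Speed limits (rad/s): [2.57, 2.57, 3.01, 3.14, 3.14, 3.14].

## Interface

Orientations are given as a unit quaternion [w, x, y, z].
In Python, from bench import status, optics, hand_in gives the robot as it stands. The module is installed in compiled form; this text tells all that it offers.
- The arm moves only by the shell command python3 -m jog 'ROWS'. ROWS is JSON, one flat list of numbers, 5 for each row, row after row: the shift along the tool's x, y, z in mm, then the turn about the tool's x in degrees, then the opening in per cent of the stroke, from 0 (shut) to 100 (fully open). In form: [tx, ty, tz, yaw, gripper, tx, ty, tz, yaw, gripper, ...]. A call has exactly 5 rows; each row is the pose to reach, as a shift and turn from the pose commanded when the call began, along the tool's axes at that moment; what a row does not reach only later rows make up. A row lasts 1/10 s, in which the tool goes at most 50 mm and 8.59 degrees, less where a joint would pass 70% of its speed; a pose out of reach is approached as far as the arm can. A call with a gripper value outside its range is refused whole. The fingers move at their own pace and stop on an object; the grip force is fixed at half the most. Time passes only in rows, so rows that repeat a pose let the fingers close, or fill a call up. It gives the time, the measured TCP pose, the force and the opening at its end, in the units of the state.
- status.get_obs(): the state, without advancing time (a new reading comes with each control period).
- optics.camera(name): name is "scene" or "side" or "wrist"; returns the picture (420x560x3 uint8, red, green, blue); there is no depth.
- optics.get_calibration(name): a dict with "vertical_fov" (degrees; the focal length in pixels is half the picture's height over the tangent of half this angle, whatever the lens; pixels are square), "cx", "cy" (the principal point, pixels), "extrinsics" (4x4, takes a point from camera to world coordinates). Camera axes: x right, y up, looking along -z (the intrinsics and any distortion apply to the point x, -y, -z); pixel columns grow to the right and rows downward; lengths in m; the calibration is good to about 2 mm. The wrist camera is an equidistant fisheye: a pixel r from the principal point sees the ray r / f radians off the axis. A picture is of the moment at which its call begins: read the wrist's pose just before it. get_calibration takes no time and is no camera call; for the wrist camera it gives the pose at the moment of the call.
- hand_in(): hands the job in, once; it reports no verdict.
The state is a dict: "time_s": time; "q": joint angles; "dq": joint speeds; "joint_efforts": joint torques, N m; "eef_pos": TCP position; "eef_rot": TCP orientation; "wrist_force": force on the tool from outside, world axes, zero at the start; "torque": the same for the moment, N m; "opening": opening from 0.0 (shut) to 1.0 (fully open).
Only numpy, scipy, OpenCV 4.12 (cv2) and the standard library are available. Lean on these libraries where they do the work, as an engineer would, in place of code of your own. Each camera call takes 0.05 s, during which the arm holds its last target. There are 200 camera calls.

## Working session

There is one attempt and no reset: what is moved stays moved. The work goes in short steps, Python scripts to look and compute and a shell command to move; the robot and the scene stay as the last step left them, time stands still between calls to the robot, and variables do not carry over. Pictures are saved under pics/ and viewed, on a budget of 10 in all, crops included, one or two more only if the job needs it, and the job is handed in when it is done.

```bash
mkdir -p pics
python3 - <<'E'
from bench import status, optics
import cv2, numpy as np
o=status.get_obs()
for k,v in o.items(): print(k,np.round(v,4))
for n in ("scene","side"):
    c=optics.get_calibration(n); print(n,c)
    cv2.imwrite(f"pics/{n}0.png",cv2.cvtColor(optics.camera(n),cv2.COLOR_RGB2BGR))
E
```

```text
time_s 0.0
q [ 1.0767  0.1815  1.608  -0.      1.3538 -0.2063]
dq [-0.0002 -0.0013  0.0007  0.0016 -0.0001 -0.0001]
joint_efforts [-1.30000e-03 -4.44874e+01 -3.51334e+01 -4.00000e-04  9.10000e-03
 -0.00000e+00]
eef_pos [0.1629 0.5509 0.2304]
eef_rot [ 0.6996  0.1008  0.7    -0.102 ]
wrist_force [-0.0011  0.2949 -0.6101]
torque [ 0.0608 -0.0356  0.0233]
opening 0.999
scene {'vertical_fov': 53.77926382288067, 'cx': 275.13905254098984, 'cy': 218.13295350593495, 'extrinsics': array([[ 0.86156157, -0.42852583,  0.27217142,  0.87397531],
       [ 0.50746475,  0.71239828, -0.4847352 , -0.4179368 ],
       [ 0.0138271 ,  0.55574662,  0.83123674,  0.90600875],
       [ 0.        ,  0.        ,  0.        ,  1.        ]])}
side {'vertical_fov': 52.945006415398254, 'cx': 281.26110448958235, 'cy': 214.40069829215392, 'extrinsics': array([[-0.99678294,  0.05589341, -0.05744302,  0.57188037],
       [-0.08006755, -0.6622352 ,  0.74500585,  0.66511124],
       [ 0.00360013,  0.74720845,  0.66458   ,  0.67143694],
       [ 0.        ,  0.        ,  0.        ,  1.        ]])}
```

View pics/scene0.png

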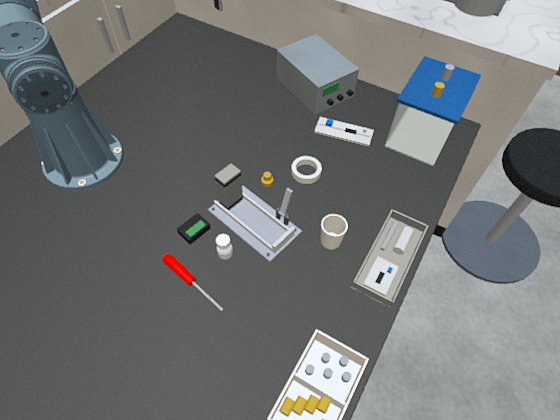

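View pics/side0.png

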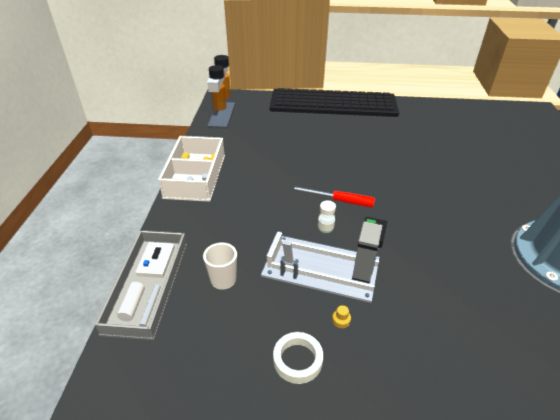

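Run:
```python
import cv2
a=cv2.imread("pics/scene0.png")[155:265,195:315]; cv2.imwrite("pics/sc.png",cv2.resize(a,None,fx=5,fy=5,interpolation=cv2.INTER_CUBIC))
a=cv2.imread("pics/side0.png")[205:305,255:395]; cv2.imwrite("pics/si.png",cv2.resize(a,None,fx=5,fy=5,interpolation=cv2.INTER_CUBIC))
```

```text
(no output)
```

View pics/sc.png

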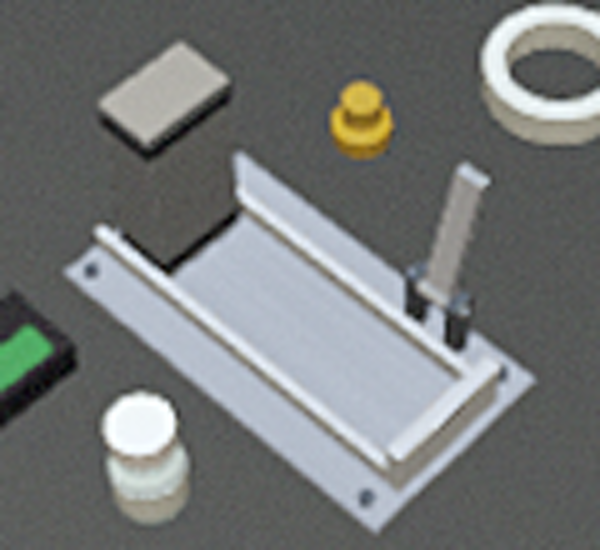

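View pics/si.png

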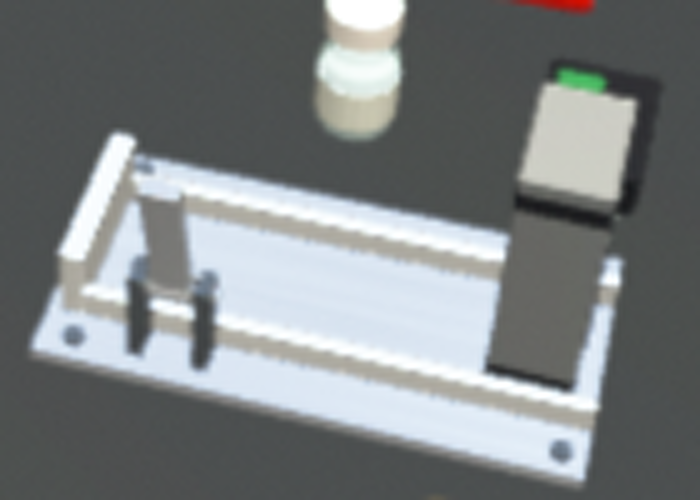

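```bash
cat > h.py <<'E'
import numpy as np
from bench import optics
def proj(c,P):
    E=c["extrinsics"]; p=(np.atleast_2d(P)-E[:3,3])@E[:3,:3]
    f=210/np.tan(np.radians(c["vertical_fov"])/2)
    return np.c_[c["cx"]+f*p[:,0]/-p[:,2], c["cy"]-f*p[:,1]/-p[:,2]]
CS,CD=optics.get_calibration("scene"),optics.get_calibration("side")
def cr(T,P):
    x,y,t=T; c,s=np.cos(t),np.sin(t); P=np.atleast_2d(P)/1000.
    return np.c_[x+c*P[:,0]-s*P[:,1], y+s*P[:,0]+c*P[:,1], P[:,2]]
E
cat > fit.py <<'E'
from h import *
from scipy.optimize import least_squares as ls
sc=lambda a:(np.array(a,float)+.5)/5-.5+[195,155]
sd=lambda a:(np.array(a,float)+.5)/5-.5+[255,205]
C=[[-110,-60,6],[115,-60,6],[115,60,6],[-110,60,6]]
us=sc([[65,270],[377,530],[535,378],[238,152]]); ud=sd([[620,258],[140,155],[33,350],[582,483]])
r=ls(lambda T:np.r_[(proj(CS,cr(T,C))-us).ravel(),(proj(CD,cr(T,C))-ud).ravel()],[.5,.1,0])
T=r.x; print("cradle",T,np.round(r.fun.reshape(-1,2),1).tolist())
# pack top, in cradle frame
ps=sc([[98,103],[180,40],[230,82],[150,147]]); pd=sd([[637,98],[615,200],[520,185],[545,83]])
K=np.array([[-18,-28],[-18,28],[18,28],[18,-28]])
def pk(v):
    c,s=np.cos(v[2]),np.sin(v[2]); k=K@np.array([[c,s],[-s,c]])+v[:2]; return np.c_[k,[126]*4]
# side order: (-18,-28),( -18,28),(18,28),(18,-28)
for nm,w in(("both",(1,1)),("scene",(1,0)),("side",(0,1))):
    q=ls(lambda v:np.r_[w[0]*(proj(CS,cr(T,pk(v)))-ps).ravel(),w[1]*(proj(CD,cr(T,pk(v)))-pd).ravel()],[-70,0,0])
    print("pack",nm,q.x,np.round(q.fun,1))
bs,bd=sc([474,174]),sd([160,186])
b=lambda v:[[60,45-80*np.sin(v),45.5+80*np.cos(v)]]
q=ls(lambda v:np.r_[(proj(CS,cr(T,b(v[0])))-bs).ravel(),(proj(CD,cr(T,b(v[0])))-bd).ravel()],[-.3]); print("bar",q.x,q.fun)
E
python3 fit.py
```

```text
cradle [ 0.5307064   0.07415721 -0.22498092] [[-0.3, 0.1], [-1.5, 0.4], [-0.6, 0.8], [-2.2, -1.9], [0.7, 1.6], [-3.9, -0.3], [-0.3, -0.1], [-0.1, 0.6]]
pack both [-8.18542804e+01 -1.44075287e+00  1.00532934e-02] [-0.6  0.2 -0.3  0.1 -0.2 -0.7 -0.9 -0.6 -0.4  0.7  0.3  0.6 -0.6 -0.6
 -0.9 -0.1]
pack scene [-8.03591696e+01 -1.17634083e+00  1.19680935e-02] [-0.1  0.4  0.1  0.3  0.3 -0.4 -0.3 -0.4 -0.   0.  -0.   0.  -0.  -0.
 -0.  -0. ]
pack side [-8.25057040e+01 -2.08762795e+00  7.92925431e-03] [-0.   0.  -0.   0.  -0.  -0.  -0.  -0.   0.1  0.6  0.7  0.4 -0.2 -0.8
 -0.5 -0.2]
bar [-0.26930856] [-0.73581489  0.48582982 -0.2694777   0.50528421]
```

```bash
sed -i 's/^r=ls.*/S=[0,1,2];D=[0,2,3]\nr=ls(lambda T:np.r_[(proj(CS,cr(T,C))-us)[S].ravel(),(proj(CD,cr(T,C))-ud)[D].ravel()],[.5,.1,0])/' fit.py; python3 fit.py
```

```text
cradle [ 0.53139718  0.07415878 -0.20867418] [[-0.3, 0.8], [-0.4, 0.3], [-0.2, 0.2], [0.0, 0.9], [-0.5, 0.6], [0.2, -0.1]]
pack both [-8.25423575e+01 -2.50486280e-01 -6.25343466e-03] [-0.6  0.2 -0.3  0.1 -0.2 -0.7 -0.9 -0.6 -0.4  0.7  0.3  0.6 -0.6 -0.6
 -0.9 -0.1]
pack scene [-8.10431358e+01 -1.04811156e-02 -4.33864299e-03] [-0.1  0.4  0.1  0.3  0.3 -0.4 -0.3 -0.4 -0.   0.  -0.   0.  -0.  -0.
 -0.  -0. ]
pack side [-8.32042425e+01 -8.86652629e-01 -8.37747494e-03] [-0.   0.  -0.   0.  -0.  -0.  -0.  -0.   0.1  0.6  0.7  0.4 -0.2 -0.8
 -0.5 -0.2]
bar [-0.25733303] [-0.79908856  0.28133514 -0.08959766  0.53153265]
```

```bash
cat > s.py <<'E'
from h import *
from bench import status
o=status.get_obs(); T=[.5314,.0742,-.2087]
w,x,y,z=o["eef_rot"]; c,s=np.cos(T[2]),np.sin(T[2])
d=np.array(o["eef_pos"])-[T[0],T[1],0]
print("t",round(o["time_s"],2),"cradle mm",np.round([(c*d[0]+s*d[1])*1e3,(-s*d[0]+c*d[1])*1e3,d[2]*1e3],1),
 "ang err",round(np.degrees(np.arctan2(2*(x*z-w*y)*0+2*(y*z-w*x)*0+ -(2*(x*y-w*z)),1-2*(x*x+z*z))-T[2]),2),"F",np.round(o["wrist_force"],1),"open",o["opening"])
E
python3 -m jog '[10,-40,36,0,0, 20,-80,72,0,0, 30,-120,108,0,0, 40,-160,144,0,0, 50,-200,180,0,0]'
python3 -m jog '[0,-40,36,-1,0, 0,-80,72,-2,0, 0,-120,108,-3,0, 0,-165,149,-4.6,0, 0,-165,149,-4.6,0]'
python3 s.py
```

```text
time_s: 0.6
eef_pos: [0.2691, 0.3277, 0.185]
eef_rot: [0.7, 0.101, 0.7, -0.101]
wrist_force: [0.3, -0.8, 0.5]
opening: 0.145
time_s: 1.1
eef_pos: [0.3662, 0.1258, 0.1858]
eef_rot: [0.704, 0.074, 0.703, -0.074]
wrist_force: [0.0, 0.9, -0.4]
opening: -0.001
t 1.1 cradle mm [-172.3   16.3  185.8] ang err -0.08 F [ 0.   0.9 -0.4] open -0.0006229456986817629
```

```bash
python3 -m jog '[30,-8,6,0,0, 60,-16,12,0,0, 78,-16,12,0,0, 78,-16,12,0,0, 78,-16,12,0,0]'
python3 s.py
python3 - <<'E'
from bench import optics
import cv2,numpy as np
a=cv2.cvtColor(optics.camera("side"),cv2.COLOR_RGB2BGR)[150:330,230:480]
b=cv2.cvtColor(optics.camera("scene"),cv2.COLOR_RGB2BGR)[120:300,150:350]
cv2.imwrite("pics/p5.png",cv2.resize(np.hstack([a,b]),(800,320),interpolation=cv2.INTER_CUBIC))
E
```

```text
time_s: 1.6
eef_pos: [0.3733, 0.1109, 0.1077]
eef_rot: [0.703, 0.073, 0.704, -0.073]
wrist_force: [-0.1, 0.5, 0.6]
opening: -0.001
t 1.6 cradle mm [-162.3    3.2  107.7] ang err 0.07 F [-0.1  0.5  0.6] open -0.0014516667831790094
```

View pics/p5.png

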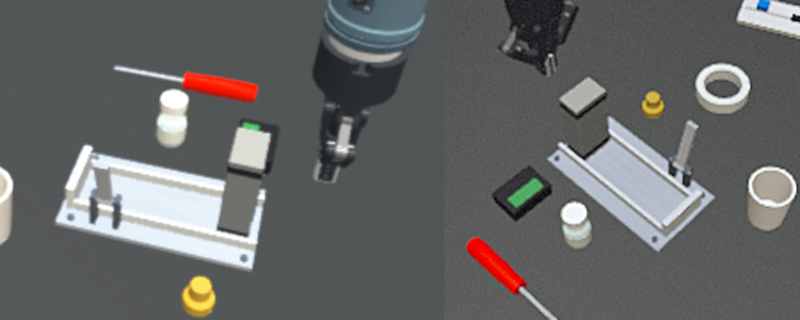

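```bash
python3 -m jog '[0,-3,15,0,0, 0,-3,30,0,0, 0,-3,42,0,0, 0,-3,46,0,0, 0,-3,50,0,0]'
python3 -m jog '[0,0,5,0,0, 0,0,9,0,0, 0,0,13,0,0, 0,0,17,0,0, 0,0,21,0,0]'
python3 s.py
python3 -m jog '[0,0,3,0,0, 0,0,6,0,0, 0,0,9,0,0, 0,0,12,0,0, 0,0,14,0,0]'
python3 s.py
python3 - <<'E'
from bench import optics
import cv2,numpy as np
a=cv2.cvtColor(optics.camera("side"),cv2.COLOR_RGB2BGR)[150:330,230:480]
b=cv2.cvtColor(optics.camera("scene"),cv2.COLOR_RGB2BGR)[120:300,150:350]
cv2.imwrite("pics/p6.png",cv2.resize(np.hstack([a,b]),(800,320),interpolation=cv2.INTER_CUBIC))
E
```

```text
time_s: 2.2
eef_pos: [0.422, 0.0978, 0.1079]
eef_rot: [0.703, 0.073, 0.703, -0.073]
wrist_force: [0.1, -0.0, 0.3]
opening: -0.001
time_s: 2.7
eef_pos: [0.4426, 0.0933, 0.1076]
eef_rot: [0.703, 0.073, 0.703, -0.073]
wrist_force: [-0.8, 0.5, 0.5]
opening: 0.001
t 2.7 cradle mm [-90.8   0.3 107.6] ang err 0.07 F [-0.8  0.5  0.5] open 0.0008716943909608494
time_s: 3.2
eef_pos: [0.4563, 0.0904, 0.1076]
eef_rot: [0.703, 0.073, 0.703, -0.073]
wrist_force: [0.2, 0.1, 0.2]
opening: -0.005
t 3.2 cradle mm [-76.8   0.3 107.6] ang err 0.07 F [0.2 0.1 0.2] open -0.005201015930619527
```

View pics/p6.png

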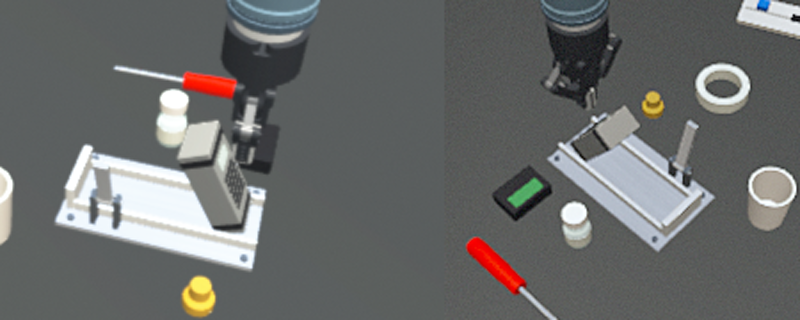

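```bash
python3 -m jog '[0,0,-20,0,0, 0,0,-45,0,0, 20,0,-53,0,0, 60,0,-53,0,0, 84,0,-53,0,0]'
python3 -m jog '[0,0,0,0,0, 0,0,0,0,0, 0,0,0,0,0, 0,0,0,0,0, 0,0,0,0,0]'
python3 s.py
python3 - <<'E'
from bench import optics
import cv2,numpy as np
a=cv2.cvtColor(optics.camera("side"),cv2.COLOR_RGB2BGR)[200:310,240:400]
b=cv2.cvtColor(optics.camera("scene"),cv2.COLOR_RGB2BGR)[155:265,190:320]
cv2.imwrite("pics/p7.png",cv2.resize(np.hstack([a,b]),(800,304),interpolation=cv2.INTER_CUBIC))
E
```

```text
time_s: 3.8
eef_pos: [0.4031, 0.1015, 0.0222]
eef_rot: [0.703, 0.073, 0.704, -0.073]
wrist_force: [-0.3, -0.3, -1.5]
opening: 0.001
time_s: 4.3
eef_pos: [0.4052, 0.1013, 0.0247]
eef_rot: [0.704, 0.073, 0.702, -0.073]
wrist_force: [-0.1, -0.2, -0.1]
opening: -0.001
t 4.3 cradle mm [-129.1    0.4   24.7] ang err 0.07 F [-0.1 -0.2 -0.1] open -0.0006714152220877388
```

View pics/p7.png

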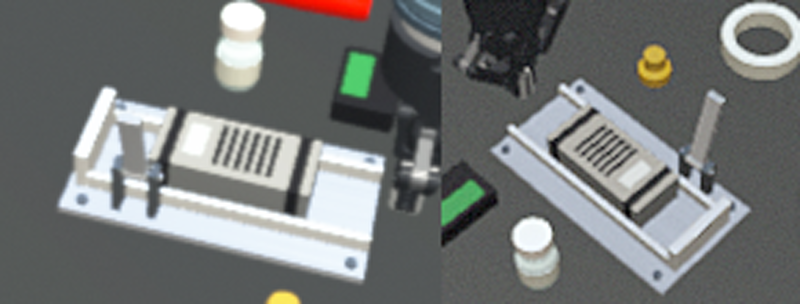

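```bash
python3 -m jog '[4,0,15,0,0, 4,0,30,0,0, 4,0,40,0,0, 4,0,46,0,0, 4,0,50,0,0]'
python3 -m jog '[0,0,4,0,0, 0,0,8,0,0, 0,0,12,0,0, 0,0,16,0,0, 0,0,20,0,0]'
python3 -m jog '[0,0,4,0,0, 0,0,8,0,0, 0,0,12,0,0, 0,0,15,0,0, 0,0,18,0,0]'
python3 s.py
```

```text
time_s: 4.9
eef_pos: [0.4534, 0.091, 0.0197]
eef_rot: [0.703, 0.073, 0.703, -0.073]
wrist_force: [0.5, -0.1, 0.5]
opening: 0.004
time_s: 5.4
eef_pos: [0.4711, 0.0873, 0.0192]
eef_rot: [0.702, 0.073, 0.705, -0.073]
wrist_force: [-5.4, 0.4, 4.2]
opening: 0.004
time_s: 5.9
eef_pos: [0.4898, 0.0833, 0.0193]
eef_rot: [0.703, 0.073, 0.704, -0.073]
wrist_force: [-1.8, 1.1, -1.5]
opening: 0.002
t 5.9 cradle mm [-42.6   0.3  19.3] ang err 0.08 F [-1.8  1.1 -1.5] open 0.0015486949005202933
```

```bash
python3 -m jog '[0,0,2,0,0, 0,0,4,0,0, 0,0,6,0,0, 0,0,7,0,0, 0,0,8,0,0]'
python3 -m jog '[0,0,1,0,0, 0,0,2,0,0, 0,0,3,0,0, 0,0,3,0,0, 0,0,3,0,0]'
python3 s.py
```

```text
time_s: 6.4
eef_pos: [0.4982, 0.0816, 0.0196]
eef_rot: [0.703, 0.073, 0.703, -0.073]
wrist_force: [-1.5, -0.1, -1.0]
opening: -0.0
time_s: 6.9
eef_pos: [0.5007, 0.0811, 0.0196]
eef_rot: [0.703, 0.073, 0.704, -0.073]
wrist_force: [-3.9, 0.4, 0.9]
opening: -0.002
t 6.9 cradle mm [-31.4   0.4  19.6] ang err 0.07 F [-3.9  0.4  0.9] open -0.0017839526051601443
```

```bash
for i in 1; do :; done; python3 -m jog '[0,0,0.5,0,0, 0,0,1,0,0, 0,0,1.5,0,0, 0,0,2,0,0, 0,0,2,0,0]'; python3 s.py
```

```text
time_s: 7.4
eef_pos: [0.5007, 0.0811, 0.0194]
eef_rot: [0.702, 0.073, 0.705, -0.073]
wrist_force: [-10.9, 2.6, 9.9]
opening: -0.0
t 7.4 cradle mm [-31.5   0.3  19.4] ang err 0.09 F [-10.9   2.6   9.9] open -0.0002783170187817248
```

```bash
python3 -m jog '[0,0,-12,0,0, 0,0,-25,0,0, -45,0,-25,0,0, -90,0,-25,0,0, -135,0,-25,0,0]'
python3 -m jog '[0,40,20,0,0, 0,80,40,0,0, 0,110,70,0,0, 0,110,100,0,0, 0,110,116,0,0]'
python3 -m jog '[20,0,0,0,0, 40,0,0,0,0, 55,0,0,0,0, 55,0,0,0,0, 55,0,0,0,0]'
python3 s.py
python3 - <<'E'
from bench import optics
import cv2,numpy as np
a=cv2.cvtColor(optics.camera("side"),cv2.COLOR_RGB2BGR)[200:310,240:400]
b=cv2.cvtColor(optics.camera("scene"),cv2.COLOR_RGB2BGR)[155:265,190:320]
cv2.imwrite("pics/p8.png",cv2.resize(np.hstack([a,b]),(800,304),interpolation=cv2.INTER_CUBIC))
E
```

```text
time_s: 7.9
eef_pos: [0.4787, 0.0856, 0.1564]
eef_rot: [0.704, 0.073, 0.703, -0.073]
wrist_force: [1.6, -0.0, -0.2]
opening: 0.001
time_s: 8.4
eef_pos: [0.6174, 0.1701, 0.1551]
eef_rot: [0.705, 0.073, 0.702, -0.073]
wrist_force: [0.1, -0.1, 0.7]
opening: -0.001
time_s: 8.9
eef_pos: [0.6149, 0.1695, 0.0999]
eef_rot: [0.703, 0.073, 0.703, -0.073]
wrist_force: [0.5, 0.1, 0.2]
opening: 0.002
t 8.9 cradle mm [ 62.  110.5  99.9] ang err 0.07 F [0.5 0.1 0.2] open 0.0022977292387409286
```

View pics/p8.png

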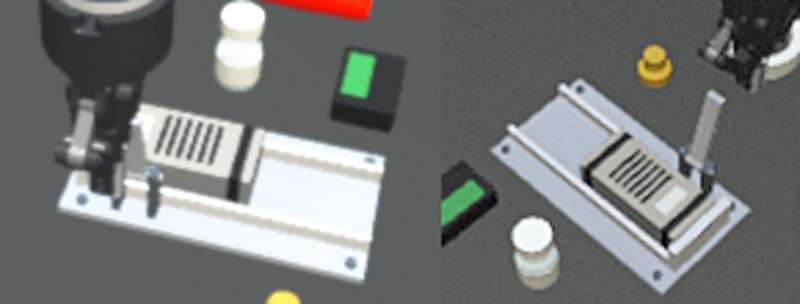

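```bash
python3 -m jog '[-4,-15,-1,0,0, -4,-28,-1,0,0, -4,-35,-1,0,0, -4,-41,-1,0,0, -4,-47,-1,0,0]'
python3 -m jog '[0,-9,0,0,0, 0,-18,0,0,0, 3,-26,0,0,0, 7,-34,0,0,0, 12,-42,0,0,0]'
python3 s.py
python3 -m jog '[6,-6,0,0,0, 13,-11,0,0,0, 20,-16,0,0,0, 26,-18,0,0,0, 32,-20,0,0,0]'
python3 s.py
```

```text
time_s: 9.5
eef_pos: [0.6042, 0.123, 0.104]
eef_rot: [0.704, 0.074, 0.703, -0.073]
wrist_force: [0.6, 0.7, 0.5]
opening: -0.001
time_s: 10.0
eef_pos: [0.5954, 0.0817, 0.0914]
eef_rot: [0.703, 0.073, 0.703, -0.073]
wrist_force: [0.3, 0.7, 1.6]
opening: 0.002
t 10.0 cradle mm [61.  20.6 91.4] ang err 0.06 F [0.3 0.7 1.6] open 0.001689098673199144
time_s: 10.5
eef_pos: [0.5911, 0.0626, 0.0589]
eef_rot: [0.703, 0.073, 0.703, -0.073]
wrist_force: [-0.1, -0.8, 1.8]
opening: 0.0
t 10.5 cradle mm [60.8  1.1 58.9] ang err 0.07 F [-0.1 -0.8  1.8] open 7.38098877531492e-05
```

Contact forces look right for the hinge friction; press it the rest of the way gently.

```bash
python3 -m jog '[3,-1,0,0,0, 6,-2,0,0,0, 8,-2,0,0,0, 9,-2,0,0,0, 9,-2,0,0,0]'
python3 s.py
python3 -m jog '[0.5,0,0,0,0, 1,0,0,0,0, 1.5,0,0,0,0, 2,0,0,0,0, 2,0,0,0,0]'
python3 s.py
```

```text
time_s: 11.0
eef_pos: [0.5907, 0.0611, 0.0506]
eef_rot: [0.703, 0.073, 0.703, -0.073]
wrist_force: [-1.4, -0.2, 1.1]
opening: 0.001
t 11.0 cradle mm [60.7 -0.5 50.6] ang err 0.08 F [-1.4 -0.2  1.1] open 0.0005216283614849495
time_s: 11.5
eef_pos: [0.5908, 0.061, 0.0502]
eef_rot: [0.703, 0.073, 0.703, -0.073]
wrist_force: [-7.5, -0.3, 14.9]
opening: 0.002
t 11.5 cradle mm [60.8 -0.6 50.2] ang err 0.09 F [-7.5 -0.3 14.9] open 0.0016472495655766892
```

```bash
python3 -m jog '[-30,0,0,0,0, -70,0,0,0,0, -110,0,0,0,0, -110,40,-45,0,0, -110,80,-90,0,0]'
python3 -m jog '[0,40,-45,0,0, 0,80,-90,0,0, 0,120,-120,0,0, 0,150,-130,0,0, 0,150,-130,0,0]'
python3 s.py
python3 - <<'E'
from bench import optics
import cv2,numpy as np
A=cv2.cvtColor(optics.camera("side"),cv2.COLOR_RGB2BGR); B=cv2.cvtColor(optics.camera("scene"),cv2.COLOR_RGB2BGR)
cv2.imwrite("pics/sideE.png",A);cv2.imwrite("pics/sceneE.png",B)
a=A[210:310,250:395];b=B[160:260,190:310]
cv2.imwrite("pics/p9.png",np.vstack([cv2.resize(a,None,fx=3,fy=3,interpolation=cv2.INTER_CUBIC),np.pad(cv2.resize(b,None,fx=3,fy=3,interpolation=cv2.INTER_CUBIC),((0,0),(0,75),(0,0)))]))
for n,I in(("side",A),("scene",B)):
    m=(cv2.absdiff(I,cv2.imread(f"pics/{n}0.png")).max(2)>45).astype(np.uint8)
    m=cv2.morphologyEx(m,cv2.MORPH_OPEN,np.ones((2,2)))
    st=cv2.connectedComponentsWithStats(m)[2]; print(n,[s.tolist() for s in st[1:] if s[4]>5])
E
```

```text
time_s: 12.0
eef_pos: [0.5325, 0.1416, 0.1605]
eef_rot: [0.705, 0.075, 0.702, -0.074]
wrist_force: [0.4, 0.5, -0.1]
opening: -0.0
time_s: 12.5
eef_pos: [0.4326, 0.32, 0.1589]
eef_rot: [0.704, 0.072, 0.704, -0.07]
wrist_force: [-1.0, -0.7, -0.3]
opening: -0.001
t 12.5 cradle mm [-147.6  220.   158.9] ang err 0.42 F [-1.  -0.7 -0.3] open -0.0008255395269332322
side [[390, 0, 170, 178, 16459], [548, 110, 4, 3, 10], [558, 118, 2, 4, 8], [534, 141, 5, 3, 13], [412, 152, 45, 43, 852], [556, 153, 4, 7, 21], [503, 158, 4, 2, 8], [558, 161, 2, 4, 7], [552, 164, 3, 4, 11], [544, 169, 10, 11, 47], [468, 181, 3, 4, 8], [535, 184, 5, 3, 10], [467, 188, 3, 3, 7], [465, 208, 11, 12, 49], [400, 210, 77, 46, 726], [438, 210, 20, 7, 88], [360, 222, 23, 26, 447], [398, 224, 2, 3, 6], [448, 231, 3, 2, 6], [294, 233, 11, 8, 66], [402, 235, 3, 3, 7], [275, 237, 14, 27, 177], [301, 242, 25, 13, 106], [285, 245, 35, 20, 323], [359, 245, 19, 6, 44], [412, 244, 13, 8, 29], [299, 247, 37, 28, 412], [404, 246, 49, 18, 209], [352, 253, 26, 32, 586], [413, 301, 8, 3, 19], [407, 305, 15, 26, 235], [401, 317, 7, 4,
[... 156 characters left out ...]
, 3, 8], [7, 61, 7, 3, 14], [24, 61, 5, 3, 11], [30, 60, 4, 2, 8], [0, 63, 10, 4, 24], [22, 65, 5, 4, 10], [262, 65, 2, 3, 6], [41, 67, 10, 3, 21], [18, 68, 4, 3, 8], [0, 72, 27, 46, 516], [36, 73, 2, 3, 6], [30, 75, 3, 3, 7], [267, 74, 3, 3, 8], [272, 74, 4, 5, 12], [277, 74, 5, 8, 27], [285, 75, 3, 4, 8], [11, 77, 4, 3, 8], [264, 77, 2, 3, 6], [254, 81, 6, 9, 21], [261, 81, 13, 10, 68], [13, 83, 3, 4, 10], [21, 83, 4, 3, 9], [13, 88, 2, 3, 6], [274, 89, 4, 2, 8], [268, 90, 8, 10, 38], [260, 92, 6, 7, 22], [48, 109, 3, 2, 6], [216, 165, 25, 19, 263], [225, 185, 4, 3, 8], [220, 185, 24, 26, 355], [282, 189, 12, 23, 127], [241, 203, 49, 43, 347], [252, 209, 23, 19, 153], [277, 214, 5, 6, 26]]
```

View pics/p9.png

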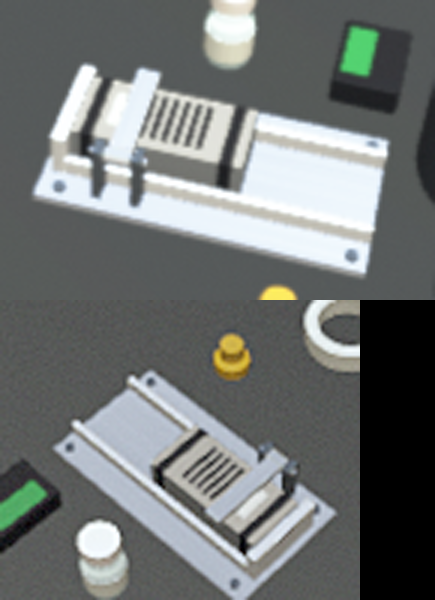

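Run:
```python
from h import *
T=[.5314,.0742,-.2087]; P=cr(T,[[-20,-28,42],[-20,28,42],[60,-35,49.5]])
print("side crop",((proj(CD,P)-[250,210])*3).round()); print("scene crop",((proj(CS,P)-[190,160])*3+[0,300]).round())
```

```text
side crop [[257. 111.]
 [241. 170.]
 [148.  73.]]
scene crop [[147. 461.]
 [194. 421.]
 [210. 516.]]
```

```bash
python3 -c "from bench import hand_in; print(hand_in())"
```

```text
the job is handed in; nothing more can be done
None
```

The power pack is lying on its back, ribbed face up, fully home against the end stop. The keeper bar is down flat on it. I handed the job in at about 12.6 s, with the arm withdrawn and touching nothing.

- **Tipping and pushing:** I tipped the pack over with the shut fingers near its top, then pushed it along. It stopped moving with the fingertip at cradle x = -31.5 mm, where -31 was expected, as the push rose to about 11 N.
- **Keeper bar:** I swept it over and pressed it down from above. It stopped with the fingertip at 50.2 mm above the bench, where about 50 means flat. The wrist read about 15 N upward at the end.
- **Pack position:** In the final side picture, the pack's far rear corner is within about a pixel of where it should be when home. The scene camera disagrees by about 2 pixels (roughly 3 mm), on the side of the pack being too close to the stop, so it does not suggest a gap. I put this down to calibration.
- **Other objects:** Comparing the first and last pictures showed no sign that anything else on the bench had moved. The only differences were at the arm, the pack and the bar.

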